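# Ring up a pecorino on the counter scale

### The job

Price the cheese that lies on the scale: with the fingertips, fingers closed, push the printer's cover fully shut, then press fully down the product key whose colour matches the rind of that cheese, then press the green print key fully down, and let each key come back up. Press no other key, press none before the cover is shut, and leave the cheeses and the other things on the counter where they are.

Things in the scene. Friction and masses are not known exactly. Their poses are not given: they have to be found in the camera images.
- scale: fixed light grey counter scale, 360 by 360 mm; its place and turn vary. Origin at the centre of its underside, x away from the robot, y left, z up. Front left (x -0.18 to -0.035, y -0.07 to 0.18): console rising away from the robot at 15 deg (48 mm high at its front, 87 at its rear) with 8 keys and a display. Front right: label printer (104 mm wide, 112 mm high when shut). Behind: platter
- platter (a point): centre of the top of the steel weighing platter (220 by 340 mm, 105 mm above the counter); axes as the scale's
- cover (a joint): dark cover on top of the label printer, 127 by 104 by 6 mm, hinged at its rear edge. 0 rad = shut and level; positive = its front edge (robot's side) is up. Starts ajar at 0.4 to 0.8; stiff hinge, no spring: it stays where it is left. About 1 N at its middle pushes it down; at 0 it meets a firm stop
- cover_hinge (a point): fixed point over the cover's hinge, mid-width, level with the upper face of the shut cover (112 mm above the counter); axes as the scale's. The hinge line runs along the scale's y, 8 mm below. The shut cover reaches from here 125 mm towards -x of the scale (the robot) and 52 mm to either side; scale-frame place (-0.052, -0.126, 0.112)
- red_key_top (a point): centre of the top face of the red key (26 by 26 mm), upper row (nearer the platter), left column (+y); z is the keypad's outward normal (leans 15 deg from vertical towards the robot), y as the scale's y. The face is 7 mm proud of the keypad and goes down 4 mm along -z; 45 mm or more to the next key's centre
- straw_key_top (a point): centre of the top face of the straw-yellow key (26 by 26 mm), lower row (nearer the robot), second column; z is the keypad's outward normal (leans 15 deg from vertical towards the robot), y as the scale's y. The face is 7 mm proud of the keypad and goes down 4 mm along -z; 45 mm or more to the next key's centre
- ash_key_top (a point): centre of the top face of the charcoal-black key with a light rim (26 by 26 mm), upper row (nearer the platter), third column; z is the keypad's outward normal (leans 15 deg from vertical towards the robot), y as the scale's y. The face is 7 mm proud of the keypad and goes down 4 mm along -z; 45 mm or more to the next key's centre
- print_key_top (a point): centre of the top face of the wide green print key with a white paper mark (26 by 46 mm, the 46 along y), lower row (nearer the robot), right column, next to the printer; z is the keypad's outward normal (leans 15 deg from vertical towards the robot), y as the scale's y. The face is 7 mm proud of the keypad and goes down 4 mm along -z; 45 mm or more to the next key's centre
- red_key (a joint): red product key, 26 by 26 mm, upper row (nearer the platter), left column (+y); scale-frame x -0.085, y 0.145. 0 m when up, 0.004 fully down; spring: moves from 1.5 N, fully down at 5 N, returns when released. Its top stands 7 mm proud of the keypad
- straw_key (a joint): straw-yellow product key, 26 by 26 mm, lower row (nearer the robot), second column; scale-frame x -0.13, y 0.1. 0 m when up, 0.004 fully down; spring: moves from 1.5 N, fully down at 5 N, returns when released. Its top stands 7 mm proud of the keypad
- ash_key (a joint): charcoal-black product key, 26 by 26 mm, upper row (nearer the platter), third column; scale-frame x -0.085, y 0.055. 0 m when up, 0.004 fully down; spring: moves from 1.5 N, fully down at 5 N, returns when released. Its top stands 7 mm proud of the keypad
- print_key (a joint): wide green print key, 26 by 46 mm, lower row (nearer the robot), right column, next to the printer; scale-frame x -0.13, y -0.005. 0 m when up, 0.004 fully down; spring: moves from 1.5 N, fully down at 5 N, returns when released. Its top stands 7 mm proud of the keypad
- white_key (a joint): white product key, 26 by 26 mm, upper row (nearer the platter), second column; scale-frame x -0.085, y 0.1. 0 m when up, 0.004 fully down; spring: moves from 1.5 N, fully down at 5 N, returns when released. Its top stands 7 mm proud of the keypad
- blue_key (a joint): blue product key, 26 by 26 mm, lower row (nearer the robot), left column (+y); scale-frame x -0.13, y 0.145. 0 m when up, 0.004 fully down; spring: moves from 1.5 N, fully down at 5 N, returns when released. Its top stands 7 mm proud of the keypad
- violet_key (a joint): violet product key, 26 by 26 mm, lower row (nearer the robot), third column; scale-frame x -0.13, y 0.055. 0 m when up, 0.004 fully down; spring: moves from 1.5 N, fully down at 5 N, returns when released. Its top stands 7 mm proud of the keypad
- tare_key (a joint): wide grey tare key with a white ring, 26 by 46 mm, upper row (nearer the platter), right column, next to the printer; scale-frame x -0.085, y -0.005. 0 m when up, 0.004 fully down; spring: moves from 1.5 N, fully down at 5 N, returns when released. Its top stands 7 mm proud of the keypad
- red_cheese: loose wheel of cheese 116 mm across and 60 mm high, about 0.65 kg, red rind with a thin cream ring on top; origin at the centre of its underside, z up. One of the three wheels lies on the scale's platter, the other two on the wooden riser. Leave it where it is
- straw_cheese: loose wheel of cheese 116 mm across and 60 mm high, about 0.65 kg, straw-yellow rind with a thin cream ring on top; origin at the centre of its underside, z up. One of the three wheels lies on the scale's platter, the other two on the wooden riser. Leave it where it is
- ash_cheese: loose wheel of cheese 116 mm across and 60 mm high, about 0.65 kg, charcoal-black rind with a thin cream ring on top; origin at the centre of its underside, z up. One of the three wheels lies on the scale's platter, the other two on the wooden riser. Leave it where it is
- knife: cheese knife 200 mm long, wooden handle and steel blade, lying on the pale wooden board at the right; origin on its underside near the bolster, x along the blade. Leave alone
- bowl: white bowl of olives 110 mm across, 50 mm high, at the left front; origin at the centre of its underside. Leave alone
- honey: amber honey jar 68 mm across, 90 mm high, at the left; origin at the centre of its underside. Leave alone
- wine: green wine bottle 74 mm across, 300 mm high, standing right of the scale; origin at the centre of its underside. Leave alone
- terminal: black card terminal 160 by 78 by 30 mm, lying at the right front; origin at the centre of its underside, x along its length. Leave alone
Mind the look-alikes: they are no part of the job. Leave any blue or purple look-alike of the ash_cheese alone.

How it is judged:
By the outcome, as a careful person would: the job done as asked, in the order asked, and still so for the second after the job is handed in, with the robot touching nothing.
It also fails if it takes over 40 s, if anything falls off the work surface, if the arm or the gripper's body presses on something with over 40 N, if the wrist force passes 120 N, or if a joint passes its speed limit or range.

### The arm

A 7-joint arm with a two-finger parallel gripper is mounted at the origin on the work surface. World frame = base frame: x ahead of the robot, y to its left, z up, the work surface at z = 0. Lengths are in m, angles in rad, forces in N, time in s.
With the tool pointing down it reaches from about 0.4 to 0.85 m from the base axis. Payload 10.4 kg.
Tool frame: the origin (TCP) lies midway between the tips of the shut fingers; the grasp point (between the pads) lies 19 mm behind it; z points along the fingers, y is the line along which they close (so a half turn about z gives the same grasp; the last joint's range is limited). The gripper opens to 85 mm and grips with 20 to 120 N. Pads are 22 mm wide; open, the fingers measure 114 mm over their backs; the gripper's body (76 mm by 85 mm) begins 54 mm behind the grasp point. The pads swing forward as they close: fully open they stand 13 mm farther back than shut.
Start: joints at [1.249, 0.332, -0.065, 1.46, 0.022, 1.35, -0.088], TCP at [0.184, -0.597, 0.231] pointing down, gripper open.
Joint ranges: [-2.6, 2.6], [-0.5, 2.12], [-1.47, 1.34], [0.16, 2.42], [-1.27, 4.41], [0.06, 2.06], [-2.6, 2.6]. Speed limits (rad/s): [2.22, 2.22, 2.79, 2.79, 3.14, 3.14, 3.14].

### API

Orientations are given as a 3x3 rotation matrix whose columns are the frame's x, y, z axes.
In Python, from bench import * gives the robot as it stands. Calls block until the motion is done:
- move_ptp(position, orientation): joint-space move of the TCP to a pose.
- servo_line(position, speed=0.15, orientation=None, force_limit=None): straight line of the TCP; orientation=None keeps the orientation; speed is the mean speed in m/s. With force_limit (N) it stops when the force on the tool has changed by that much, and returns True; else False.
- move_joints(angles): joint-space move.
- set_gripper(opening, newtons=None): finger opening in m; newtons is the grip in N (None keeps the last); returns when the fingers have stopped.
- sleep(seconds).
- solve_ik(position, orientation): joint angles nearest the present ones, or None.
- get_image(name): name is "scene" or "top" or "wrist"; returns a dict with "pixels" (480x640x3 uint8, blue, green, red), "z_map" (480x640 float32, m along the optical axis (not along the pixel's ray), 0 where there is no reading), "mtx" (3x3 intrinsics, pixels), "position" and "rotation" of the camera in the world. Camera axes: x right, y up, looking along -z (the intrinsics and any distortion apply to the point x, -y, -z); pixel columns grow to the right and rows downward; lengths in m; the calibration is good to about 2 mm. The wrist camera is an equidistant fisheye: a pixel r from the principal point sees the ray r / f radians off the axis. A picture is of the moment at which its call begins.
A pose or a line that the arm cannot do raises Unreachable and nothing moves.
- job_done(): hands the job in; it is judged then, once.
Trained networks look in the newest picture that a camera, given by its name, has taken for a name from the list of things; names that differ only in an ending like _2 or _b are one class to them, and where a whole thing is asked for, a point or a joint stands for the part that bears it (a point fixed in the world has none). Each returns a list of dicts, best first, with "confidence" (0 to 1); they miss things now and then, are a little off and sometimes report something else, mostly with a low value. They report only what shows in the picture. A call takes as long as a camera call. They do not tell look-alikes from the thing itself.
- look_for(camera, name): "extent" ([left, top, right, bottom] in pixels, round what is visible of it).
Readings, each from a call of its own:
- read_time_s(): time.
- read_q(): joint angles.
- read_joint_velocities(): joint speeds.
- read_effort(): joint torques, N m.
- read_position(): TCP position.
- read_ee_rot(): TCP orientation.
- read_ft_force(): force on the tool from outside, world axes, zero at the start.
- read_torque(): the same for the moment, N m.
- read_grip_width(): finger opening in m.
- read_grasp_force(): force on a finger pad.
Only numpy, scipy, OpenCV 4.12 (cv2) and the standard library are available. Lean on these libraries where they do the work, as an engineer would, in place of code of your own. Each camera call takes 0.05 s, during which the arm holds its last target. There are 200 camera calls.

## Working session

There is one attempt and no reset: what is moved stays moved. The work goes in short steps, each a Python script; the robot and the scene stay as the last script left them, time stands still between calls to the robot, and variables do not carry over. Pictures are saved under pics/ and viewed, at most 10 in all, crops included, and the job is handed in when it is done.

```bash
mkdir -p pics
python3 - <<'E'
from bench import *
import cv2, numpy as np, pickle
d={}
for c in ("scene","top"):
    im=get_image(c); d[c]=im; cv2.imwrite(f"pics/{c}0.png",im["pixels"])
    print(c,im["position"],np.round(im["rotation"],3).tolist(),im["mtx"].tolist(), {k:v for k,v in im.items() if k not in("pixels","z_map","mtx","position","rotation")})
    for n in ("scale","cover","red_cheese","straw_cheese","ash_cheese","red_key","straw_key","ash_key","print_key","tare_key","blue_key","white_key","violet_key"):
        print(n,[(np.round(r["extent"]).astype(int).tolist(),round(r["confidence"],2)) for r in look_for(c,n)[:3]])
pickle.dump(d,open("d.pkl","wb"))
print(read_time_s())
E
```

```text
scene [1.44468509 0.22081928 0.91071517] [[-0.253, -0.624, 0.739], [0.967, -0.145, 0.209], [-0.023, 0.768, 0.64]] [[453.6539318765901, 0.0, 322.51239495446913], [0.0, 453.6539318765901, 245.88270738239882], [0.0, 0.0, 1.0]] {}
scale [([216, 212, 392, 381], 0.86)]
cover [([256, 215, 301, 264], 0.67)]
red_cheese [([458, 228, 506, 269], 0.96)]
straw_cheese [([461, 269, 515, 322], 0.71)]
ash_cheese [([388, 328, 437, 375], 0.92), ([173, 288, 222, 332], 0.8), ([285, 273, 335, 323], 0.66)]
red_key []
straw_key [([356, 264, 365, 272], 0.55)]
ash_key []
print_key [([316, 258, 332, 263], 0.67)]
tare_key [([462, 267, 514, 319], 0.59), ([315, 262, 330, 272], 0.47)]
blue_key [([372, 268, 383, 273], 0.62)]
white_key [([355, 272, 362, 278], 0.42), ([220, 210, 392, 376], 0.22)]
violet_key [([341, 263, 354, 265], 0.39)]
top [ 0.16860501 -0.04752278  1.64454915] [[-0.001, 0.974, -0.225], [-1.0, -0.001, 0.001], [0.001, 0.225, 0.974]] [[573.1895851628366, 0.0, 319.64239909686717], [0.0, 573.1895851628366, 237.13894472520644], [0.0, 0.0, 1.0]] {}
scale [([248, 123, 381, 266], 0.59), ([430, 174, 478, 227], 0.46), ([137, 181, 181, 222], 0.25)]
cover [([341, 211, 375, 244], 0.68)]
red_cheese [([141, 233, 185, 278], 0.87)]
straw_cheese [([137, 181, 180, 224], 0.67)]
ash_cheese [([286, 137, 326, 182], 0.92), ([388, 149, 431, 187], 0.78), ([203, 151, 243, 191], 0.74)]
red_key [([272, 216, 282, 228], 0.58), ([257, 216, 267, 227], 0.42)]
straw_key []
ash_key []
print_key [([305, 236, 319, 248], 0.45)]
tare_key [([258, 217, 265, 228], 0.66), ([305, 219, 322, 228], 0.59)]
blue_key []
white_key [([272, 220, 282, 229], 0.44)]
violet_key []
1.4
```

Run:
```python
import cv2
a=cv2.imread("pics/top0.png")[110:290,120:500]; b=cv2.imread("pics/scene0.png")[190:400,160:540]
cv2.imwrite("pics/topc.png",cv2.resize(a,None,fx=2.1,fy=2.1,interpolation=cv2.INTER_CUBIC))
cv2.imwrite("pics/scenec.png",cv2.resize(b,None,fx=2.1,fy=2.1,interpolation=cv2.INTER_CUBIC))
```

```text
(no output)
```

View pics/topc.png

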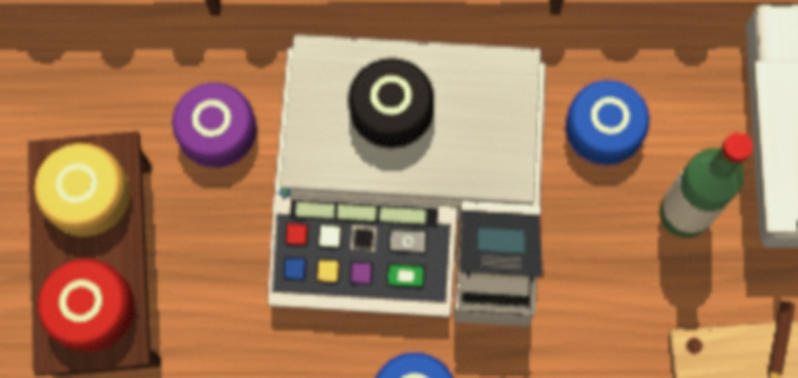

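View pics/scenec.png

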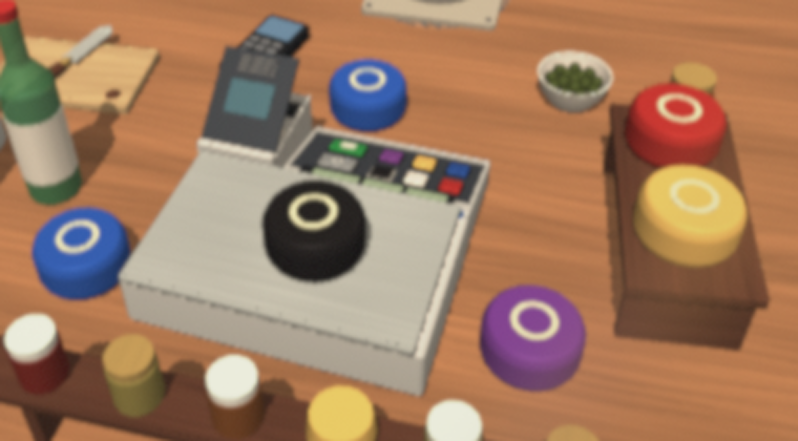

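The top picture shows the black (ash) cheese on the platter at about (306,158). The blue cheeses at about (410,168) and (317,286) and the purple one at (222,168) are look-alikes off the scale. So the ash key is the right one: charcoal with a light rim, upper row, third column, at about (293,223). The green print key is at about (313,241). The cover is ajar at about (358,227), and the wine bottle stands to the right at about (455,200).

Next I'll fit the scale pose from the key centroids in both views.

```bash
cat > h.py <<'E'
import numpy as np
from scipy.spatial.transform import Rotation as R
K={"red":(-.085,.145),"white":(-.085,.1),"ash":(-.085,.055),"tare":(-.085,-.005),"blue":(-.13,.145),"straw":(-.13,.1),"violet":(-.13,.055),"print":(-.13,-.005)}
T15=np.tan(np.radians(15)); S15=np.sin(np.radians(15)); C15=np.cos(np.radians(15))
def keytop(n):
    x,y=K[n]; return np.array([x-.007*S15,y,.048+(x+.18)*T15+.007*C15])
def w(p,pose): # scale -> world
    return R.from_euler("z",pose[2]).apply(p)+[pose[0],pose[1],0]
def proj(im,P):
    c=(np.atleast_2d(P)-im["position"])@im["rotation"]; m=im["mtx"]
    return np.c_[m[0,2]+m[0,0]*c[:,0]/-c[:,2], m[1,2]-m[1,1]*c[:,1]/-c[:,2]]
def deproj(im,u,v):
    d=im["z_map"][int(v),int(u)]; m=im["mtx"]
    return im["position"]+im["rotation"]@np.array([(u-m[0,2])/m[0,0]*d,-(v-m[1,2])/m[1,1]*d,-d])
E
cat > fit.py <<'E'
import pickle,cv2
from h import *
from scipy.optimize import least_squares
d=pickle.load(open("d.pkl","rb"))
def cen(im,c,box,f):
    hsv=cv2.cvtColor(im["pixels"],cv2.COLOR_BGR2HSV).astype(int); x0,y0,x1,y1=box
    m=f(*np.moveaxis(hsv[y0:y1,x0:x1],2,0)).astype(np.uint8)
    n,l,s,ct=cv2.connectedComponentsWithStats(m); i=1+np.argmax(s[1:,4]); return ct[i]+[x0,y0],s[i,4]
F={"red":lambda h,s,v:((h<8)|(h>172))&(s>150)&(v>110),"blue":lambda h,s,v:(h>100)&(h<120)&(s>120),
"straw":lambda h,s,v:(h>15)&(h<32)&(s>90)&(v>150),"violet":lambda h,s,v:(h>130)&(h<165)&(s>70),"print":lambda h,s,v:(h>45)&(h<80)&(s>120),"white":lambda h,s,v:(s<40)&(v>190)}
obs=[]
for c,box in (("top",(252,214,331,254)),("scene",(300,252,392,285))):
    for n,f in F.items():
        if n=="white": b=(270,216,284,230) if c=="top" else (350,268,366,280)
        else: b=box
        try: p,a=cen(d[c],c,b,f)
        except Exception as e: print(c,n,e); continue
        print(c,n,np.round(p,1),a); obs.append((c,n,p))
def res(q): return np.concatenate([proj(d[c],w(keytop(n),q))[0]-p for c,n,p in obs])
for cs in (("top",),("scene",),("top","scene")):
    o=obs; obs=[x for x in o if x[0] in cs]
    r=least_squares(res,[.6,-.05,0],loss="soft_l1"); print(cs,r.x.round(4),np.abs(res(r.x)).round(1).reshape(-1,2).tolist()); obs=o
q=r.x; np.save("pose.npy",q)
for n in ("ash","print"): print(n,w(keytop(n),q).round(4), proj(d["top"],w(keytop(n),q)).round(1))
h=w([-.052,-.126,.112],q); print("hinge",h)
# cover depth points: plane along scale x
P=[]
for u in range(342,376,3):
    for v in range(210,240,3): P.append(deproj(d["top"],u,v))
P=R.from_euler("z",-q[2]).apply(np.array(P)-[q[0],q[1],0])
k=(abs(P[:,1]+.126)<.045)&(P[:,2]>.115); a=np.polyfit(P[k,0],P[k,2],1); print("cover angle",np.arctan(-a[0]),k.sum())
print("platter z",deproj(d["top"],350,170),"wine cap",deproj(d["top"],470,180),deproj(d["top"],450,205),"bluefront",deproj(d["top"],317,283),"keys z ash",deproj(d["top"],293,223),"print",deproj(d["top"],309,241))
E
python3 fit.py; python3 -c "
from bench import *
print(read_ee_rot(),read_position(),read_time_s())"
```

```text
top red [260.5 220.7] 93
top blue [259.9 237.5] 91
top straw [275.8 238.5] 88
top violet [291.6 239.5] 98
top print [312.9 240.7] 110
top white [276.5 222. ] 70
scene red [374.2 278.4] 65
scene blue [377.8 270.7] 56
scene straw [361.6 267.1] 61
scene violet [345.7 264.2] 64
scene print [329.7 261.5] 27
scene white [357.2 274.9] 34
('top',) [ 0.6536 -0.0335 -0.0633] [[0.2, 0.3], [0.2, 0.0], [0.1, 0.0], [0.0, 0.1], [0.1, 0.0], [0.1, 0.1]]
('scene',) [ 0.6618 -0.0338 -0.0633] [[0.1, 0.1], [0.1, 0.0], [0.2, 0.3], [0.2, 0.1], [4.5, 1.4], [0.5, 0.2]]
('top', 'scene') [ 0.6549 -0.035  -0.0739] [[0.5, 0.7], [0.1, 1.0], [0.0, 0.8], [0.1, 0.8], [0.0, 0.5], [0.4, 0.9], [0.3, 1.3], [0.4, 1.2], [0.6, 1.1], [0.7, 1.4], [3.8, 3.0], [0.8, 1.3]]
ash [0.5723 0.0263 0.0802] [[292.8 222.3]]
print [ 0.523  -0.0302  0.0682] [[312.9 240.3]]
hinge [ 0.59369837 -0.15680302  0.112     ]
cover angle 0.6616448674960673 99
platter z [ 0.71948244 -0.13566318  0.10269252] wine cap [ 0.62441596 -0.4211719   0.29503704] [ 0.59866957 -0.3998694   0.16235604] bluefront [ 0.40297997 -0.04183033  0.05896696] keys z ash [0.57036149 0.02569792 0.07959441] print [ 0.5213527  -0.01930098  0.06614569]
[[ 9.55685596e-01  2.94389264e-01  5.92491227e-05]
 [ 2.94389268e-01 -9.55685591e-01 -9.62538542e-05]
 [ 2.82874316e-05  1.09430728e-04 -9.99999994e-01]] [ 0.1840241  -0.59732389  0.23133154] 1.4
```

```bash
cat >> h.py <<'E'
def ori(yaw,tilt=0.):
    return (R.from_euler("z",yaw)*R.from_matrix(np.array([[np.cos(tilt),0,np.sin(tilt)],[0,-1,0],[np.sin(tilt),0,-np.cos(tilt)]]))).as_matrix()
def fproj(im,P):
    c=(np.atleast_2d(P)-im["position"])@im["rotation"]; m=im["mtx"]; x,y,z=c[:,0],-c[:,1],-c[:,2]
    r=np.hypot(x,y); th=np.arctan2(r,z); s=th/np.maximum(r,1e-9)
    return np.c_[m[0,2]+m[0,0]*x*s, m[1,2]+m[1,1]*y*s]
E
python3 - <<'E'
from bench import *
from h import *
import cv2,pickle
q=[.655,-.034,-.065]; np.save("pose.npy",q)
set_gripper(0.)
move_ptp([.38,-.42,.36],ori(.0)); move_ptp([.47,-.03,.30],ori(q[2]))
im=get_image("wrist"); pickle.dump(im,open("w.pkl","wb"))
for n in K:
    print(n,fproj(im,w(keytop(n),q)).round(1).tolist(),[(np.round((np.array(r["extent"][:2])+r["extent"][2:])/2,1).tolist(),round(r["confidence"],2)) for r in look_for("wrist",n+"_key")[:2]])
a=im["pixels"].copy()
for n in K: 
    p=fproj(im,w(keytop(n),q))[0]; cv2.circle(a,tuple(int(x) for x in p),2,(0,255,255),-1)
cv2.imwrite("pics/w1.png",a); cv2.imwrite("pics/w1raw.png",im["pixels"])
print(read_time_s(),im["position"],read_position(),im["mtx"])
E
```

```text
red [[163.5, 119.0]] [([166.6, 117.8], 0.78)]
white [[205.1, 115.3]] [([205.6, 115.4], 0.82)]
ash [[249.6, 112.7]] [([251.5, 112.4], 0.6), ([472.5, 326.2], 0.23)]
tare [[311.8, 111.2]] [([310.9, 111.1], 0.94)]
blue [[169.7, 161.6]] [([171.1, 162.1], 0.82), ([250.4, 114.4], 0.43)]
straw [[209.8, 159.3]] [([212.5, 159.7], 0.56), ([460.1, 132.8], 0.28)]
violet [[252.5, 157.6]] [([251.0, 156.7], 0.69)]
print [[312.1, 156.6]] [([314.3, 157.2], 0.89)]
5.25 [ 0.54390858 -0.03563912  0.44204811] [ 0.47001384 -0.03015029  0.30000353] [[371.64829954   0.         316.07955374]
 [  0.         371.64829954 246.42331372]
 [  0.           0.           1.        ]]
```

View pics/w1.png

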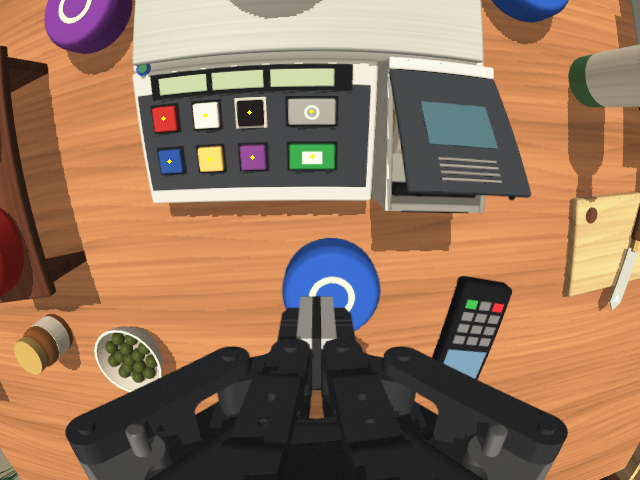

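The projected key points sit on the keys to within 1–2 mm. The ash key is at (250,113), the print key at (313,157), and the cover is ajar at the right. Before pressing next to the printer I'll check how wide the closed gripper is.

Run:
```python
from h import *
import pickle
im=pickle.load(open("w.pkl","rb")); m=im["mtx"]; z=im["z_map"]
v,u=np.mgrid[230:480,40:600]; d=z[230:480,40:600]; x=(u-m[0,2])/m[0,0]; y=(v-m[1,2])/m[1,1]; r=np.hypot(x,y)
t=np.tan(r)/np.maximum(r,1e-9); P=np.stack([x*t*d,-y*t*d,-d],-1)@im["rotation"].T+im["position"]
P=P[(d>0)&(r<1.5)]-[.47,-.03015,.3]; P=P@ori(-.065)  # tool frame
b=-P[:,2]
for a in range(-10,140,10):
    k=(b>=a)&(b<a+10)
    if k.any(): print(a,k.sum(),"y",P[k,1].min().round(3),P[k,1].max().round(3),"x",P[k,0].min().round(3),P[k,0].max().round(3))
```

```text
-10 83885 y -0.727 0.764 x -0.721 -0.028
0 55557 y -0.061 0.063 x -0.013 0.021
```

Run:
```python
from h import *
import pickle
im=pickle.load(open("w.pkl","rb")); m=im["mtx"]; z=im["z_map"]
v,u=np.mgrid[230:480,40:600]; d=z[230:480,40:600]; x=(u-m[0,2])/m[0,0]; y=(v-m[1,2])/m[1,1]; r=np.hypot(x,y)
t=np.tan(r)/np.maximum(r,1e-9); P=np.stack([x*t*d,-y*t*d,-d],-1)@im["rotation"].T+im["position"]
P=P[(d>0)&(r<1.5)]-[.47,-.03015,.3]; P=P@ori(-.065)
b=-P[:,2]*1000
for a in range(-20,140,10):
    k=(b>=a)&(b<a+10)
    if k.any(): print(a,k.sum(),"y",P[k,1].min().round(3),P[k,1].max().round(3),"x",P[k,0].min().round(3),P[k,0].max().round(3))
```

```text
0 318 y -0.012 0.013 x 0.006 0.011
10 828 y -0.013 0.014 x 0.005 0.011
20 968 y -0.013 0.014 x 0.005 0.012
30 1117 y -0.016 0.017 x -0.011 0.012
40 2833 y -0.033 0.034 x -0.013 0.014
50 7263 y -0.041 0.042 x -0.012 0.014
60 5945 y -0.049 0.05 x -0.01 0.018
70 10393 y -0.057 0.058 x -0.01 0.018
80 13625 y -0.061 0.063 x -0.005 0.018
90 11559 y -0.06 0.061 x -0.004 0.021
100 708 y -0.019 0.02 x 0.018 0.021
```

Run:
```python
from bench import *
from h import *
import cv2
q=np.load("pose.npy"); o=ori(q[2])
c=w([-.052-.077,-.126,0],q)
move_ptp([c[0],c[1],.22],o)
print(servo_line([c[0],c[1],.118],.08,force_limit=25),read_position(),read_ft_force())
print(servo_line([c[0],c[1],.104],.02,force_limit=12),read_position(),read_ft_force())
sleep(.3); print(read_position(),read_ft_force())
servo_line([c[0],c[1],.20],.15)
p=w(keytop("ash"),q); t=ori(q[2],np.radians(15)); 
move_ptp(p-.10*t[:,2],t)
im=get_image("wrist"); a=im["pixels"].copy()
for e in ([-.052-.125,-.126-.052,.112],[-.052-.125,-.126+.052,.112],[-.052,-.126,.112]):
    cv2.circle(a,tuple(int(x) for x in fproj(im,w(e,q))[0]),2,(0,0,255),-1)
for n in K: cv2.circle(a,tuple(int(x) for x in fproj(im,w(keytop(n),q))[0]),2,(0,255,255),-1)
cv2.imwrite("pics/w2.png",a); print(read_time_s(),read_ft_force())
```

```text
False [ 0.51842633 -0.15142175  0.11846692] [-0.33835358  0.40455425  0.44099495]
True [ 0.5182333  -0.15146979  0.11204848] [-2.25598822 -0.2158571   7.34242039]
[ 0.51825532 -0.15144261  0.1120583 ] [-2.49238466  0.7314699   8.8040797 ]
9.625 [ 0.80083554 -0.26849198  0.74577387]
```

View pics/w2.png

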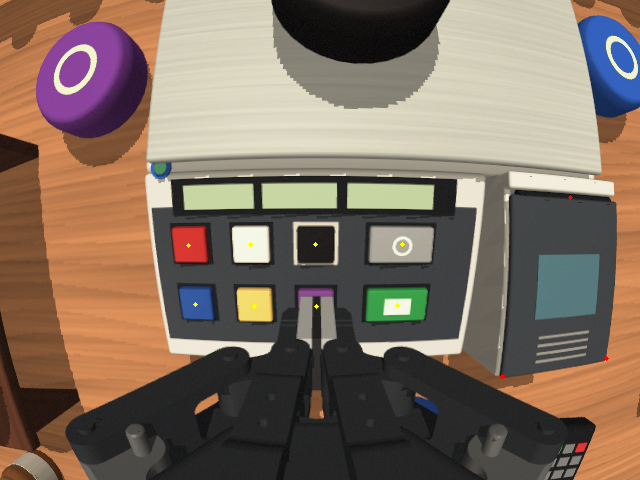

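The cover is shut: its corners match the shut position at (502,376) and (606,357), and the stop was felt at z = 0.112. Key alignment is good, so I'll press ash and then print.

Run:
```python
from bench import *
from h import *
q=np.load("pose.npy"); t=ori(q[2],np.radians(15)); z=t[:,2]
for n in ("ash","print"):
    p=w(keytop(n),q)
    if n=="print": move_ptp(p-.06*z,t)
    servo_line(p-.010*z,.1); f0=read_ft_force()
    hit=servo_line(p+.009*z,.012,force_limit=15)
    sleep(.2); d=(read_position()-p)@z; print(n,hit,"depth mm",d*1e3,"force",-(read_ft_force()-f0)@z)
    servo_line(p-.06*z,.12)
print(read_time_s())
```

```text
ash True depth mm 4.090605642162451 force 9.871208734950049
print True depth mm 4.147900229835767 force 12.112246171181043
15.7583
```

Run:
```python
from bench import *
from h import *
import cv2
q=np.load("pose.npy")
servo_line(read_position()+[-.05,0,.15],.2)
sleep(.3); im=get_image("wrist"); cv2.imwrite("pics/w3.png",im["pixels"]); print(read_time_s(),read_ft_force())
```

```text
17.05 [ 0.40613225 -0.53324128 -0.61751851]
```

View pics/w3.png

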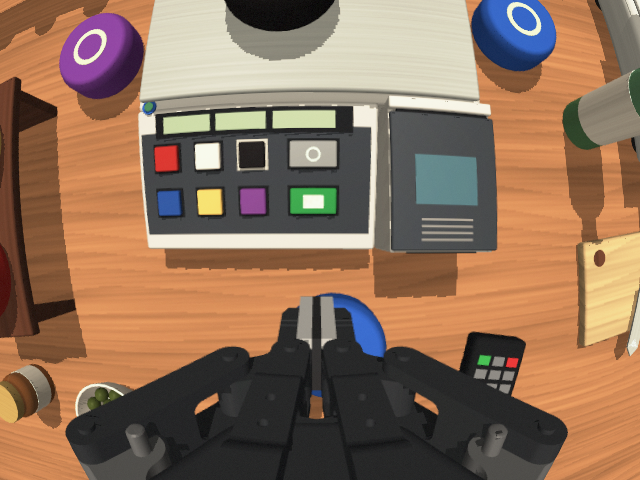

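The cover is shut at (443,180), the ash key (252,156) and print key (313,202) are back up, and everything else is where it was, so I'm handing in.

```bash
python3 -c "
from bench import *
print(job_done())"
```

```text
the job is handed in; nothing more can be done
None
```

The job is handed in: I pushed the cover shut to its stop, then pressed the ash key and the print key fully down (about 4.1 mm each, both back up), in about 17 s of the 40 s allowed, with nothing else disturbed.

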